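# Change over the module test fixture: unload, load, cover down, clamp and start

## Robot

A 6-joint arm with a two-finger parallel gripper is mounted at the origin on the work surface. World frame = base frame: x ahead of the robot, y to its left, z up, the work surface at z = 0. Lengths are in m, angles in rad, forces in N, time in s.
With the tool pointing down it reaches from about 0.35 to 0.975 m from the base axis. Payload 4.9 kg.
Tool frame: the origin (TCP) lies midway between the tips of the shut fingers; the grasp point (between the pads) lies 19 mm behind it; z points along the fingers, y is the line along which they close (so a half turn about z gives the same grasp; the last joint's range is limited). The gripper opens to 85 mm and grips with 20 to 120 N. Pads are 22 mm wide; open, the fingers measure 114 mm over their backs; the gripper's body (76 mm by 85 mm) begins 54 mm behind the grasp point. The pads swing forward as they close: fully open they stand 13 mm farther back than shut.
Start: joints at [-1.305, 0.053, 1.613, -0, 1.476, -0.119], TCP at [0.235, -0.579, 0.231] pointing down, gripper open.
Joint ranges: [-3.01, 3.01], [-1.01, 2.22], [0.06, 2.58], [-1.02, 4.17], [0.09, 2.62], [-3.14, 3.14]. Speed limits (rad/s): [2.57, 2.57, 3.14, 3.14, 3.14, 3.14].

## Interface

Orientations are given as a unit quaternion [w, x, y, z].
In Python, from plant import state, grab_frame, camera_info, job_done, spot_in, masks_of, pinpoint gives the robot as it stands.
- The arm moves only by the shell command python3 -m handwheel 'ROWS' [OPENING]. ROWS is JSON, a list that holds one entry, the list of rows, each a list of 6 numbers: the shift along the world's x, y, z in m, then the turn, a rotation vector about the world's x, y, z in degrees. In form: [[[tx, ty, tz, ax, ay, az], ...]]. A call has 1 to 20 rows; each row shifts and turns the commanded pose from where the row before left it; what a row does not reach is not made up. A row lasts 1/12 s, in which the tool goes at most 41.7 mm and 7.16 degrees, less where a joint would pass 70% of its speed; a pose out of reach is approached as far as the arm can. A call is refused whole if a number of a shift passes 0.0417 or a number of a turn 7.16, either way. A call with a gripper value outside its range is refused whole. OPENING is the opening, from 0 (shut) to 1 (fully open), set as the call begins (- or left out, the last holds). The fingers move at their own pace and stop on an object; the grip force is fixed at half the most. Time passes only in rows, so rows that do not move let the fingers close. It gives the time, the measured TCP pose, the force, the opening and the grip force at its end, in the units of the state.
- state(): the state, without advancing time (a new reading comes with each control period).
- grab_frame(name): name is "scene" or "top"; returns (picture, depth): 480x640x3 uint8, blue, green, red; 480x640 float32, m along the optical axis (not along the pixel's ray), 0 where there is no reading.
- camera_info(name): a dict with "fx", "fy", "cx", "cy" (pixels), "T" (4x4, takes a point from camera to world coordinates). Camera axes: x right, y up, looking along -z (the intrinsics and any distortion apply to the point x, -y, -z); pixel columns grow to the right and rows downward; lengths in m; the calibration is good to about 2 mm. A picture is of the moment at which its call begins. camera_info takes no time and is no camera call.
- job_done(): hands the job in; it is judged then, once.
Trained networks look in the newest picture that a camera, given by its name, has taken for a name from the list of things; names that differ only in an ending like _2 or _b are one class to them, and where a whole thing is asked for, a point or a joint stands for the part that bears it (a point fixed in the world has none). Each returns a list of dicts, best first, with "conf" (0 to 1); they miss things now and then, are a little off and sometimes report something else, mostly with a low value. They report only what shows in the picture. A call takes as long as a camera call. They do not tell look-alikes from the thing itself.
- spot_in(camera, thing): "box" ([left, top, width, height] in pixels, round what is visible of it).
- masks_of(camera, thing): "region" (480x640 bool, what is visible of it) and "box" ([left, top, width, height] in pixels, round what is visible of it).
- pinpoint(camera, thing): "position" ([column, row] in pixels: a listed point, or the origin of a listed thing).
The state is a dict: "time": time; "joint_pos": joint angles; "joint_vel": joint speeds; "joint_efforts": joint torques, N m; "tool_pos": TCP position; "tool_rot": TCP orientation; "contact_force": force on the tool from outside, world axes, zero at the start; "ft_torque": the same for the moment, N m; "gripper_width": opening from 0.0 (shut) to 1.0 (fully open); "grasp_force": force on a finger pad.
Only numpy, scipy, OpenCV 4.12 (cv2) and the standard library are available. Lean on these libraries where they do the work, as an engineer would, in place of code of your own. Each camera call takes 0.05 s, during which the arm holds its last target. There are 200 camera calls.

## Task

Change over the test fixture: lay the tested module that sits in its middle nest flat in the shallow grey tray next to the fixture, and put every other grey power-supply module from the bench into a nest, one per nest and seated flat on the deck. Then fold the clear cover fully down over them, press both toggle-clamp handles all the way down to lock it, and only then press the white start button. Those modules may go into any nests; leave the other things on the bench where they are.

Things in the scene. Friction and masses are not known exactly. Their poses are not given: they have to be found in the camera images.
- fixture: The test fixture: a grey, 250 x 270 mm, 50 mm high box with an aluminium deck (its top 50 mm above the bench), three white nests in a row on the deck, a clear hinged cover and two toggle clamps. It is bolted down and does not move. Origin: centre of its underside. Its x axis runs along the row of nests (away from the robot at yaw 0), its +y side carries the cover's hinge, its -y side the clamps and the start button.
- nest0 (a point): Middle of the deck surface inside nest 0 (nearest the robot), axes as the fixture's. Nests are 76 mm apart along the fixture's x, 45 mm to the +y side of the fixture's centre. A nest is an end wall and two 14 mm long corner lips at each end, standing 9 mm high with a flared lead-in up to 17 mm; inside it is 50 mm (x) by 96 mm (y). The module's long sides are free between the lips, for the fingers.
- nest1 (a point): Middle of the deck surface inside nest 1 (the middle one), axes as the fixture's. Nests are 76 mm apart along the fixture's x, 45 mm to the +y side of the fixture's centre. A nest is an end wall and two 14 mm long corner lips at each end, standing 9 mm high with a flared lead-in up to 17 mm; inside it is 50 mm (x) by 96 mm (y). The module's long sides are free between the lips, for the fingers.
- nest2 (a point): Middle of the deck surface inside nest 2 (farthest), axes as the fixture's. Nests are 76 mm apart along the fixture's x, 45 mm to the +y side of the fixture's centre. A nest is an end wall and two 14 mm long corner lips at each end, standing 9 mm high with a flared lead-in up to 17 mm; inside it is 50 mm (x) by 96 mm (y). The module's long sides are free between the lips, for the fingers.
- module_a_center (a point): Centre (half-way up) of a power-supply module: a grey plastic block 44 mm wide (its x), 90 mm long (its y), 28 mm high at both ends with black screw terminals and 42 mm high over the middle 56 mm of its length; 0.15 to 0.3 kg; both ends alike, z up. It may be absent.
- module_b_center (a point): Centre (half-way up) of a power-supply module: a grey plastic block 44 mm wide (its x), 90 mm long (its y), 28 mm high at both ends with black screw terminals and 42 mm high over the middle 56 mm of its length; 0.15 to 0.3 kg; both ends alike, z up. It may be absent.
- module_c_center (a point): Centre (half-way up) of a power-supply module: a grey plastic block 44 mm wide (its x), 90 mm long (its y), 28 mm high at both ends with black screw terminals and 42 mm high over the middle 56 mm of its length; 0.15 to 0.3 kg; both ends alike, z up. It may be absent.
- module_t_center (a point): Centre (half-way up) of the module that has already been tested: the same kind and size as the others, but at the start it sits in the middle nest of the fixture.
- tray_in (a point): Middle of the inner floor of the outgoing tray: a shallow open grey tray, outside 140 mm (x) by 190 mm (y), 40 mm high, walls and floor 4 mm thick, beyond the hinge side of the fixture. It does not move.
- cover (a joint): hinge angle in rad of the fixture's clear cover: 0 = fully down, flat over the nests; about 1.57 = upright, when it reaches 287 mm above the bench; the stop is at 1.95. The hinge is stiff: the cover stays where it is left and takes about 3 to 6 N at its lip to move; pushing on its outer (hinge-side, later upper) face closes it.
- cover_hinge (a point): Middle of the cover's hinge axis, which runs along the fixture's x; 120 mm to the +y side of the fixture's centre and 106 mm above the bench.
- cover_lip (a point): Middle of the cover's grey grip lip, on its outer face, 165 mm from the hinge axis. The lip is 120 mm long (along the fixture's x), 26 mm deep and 12 mm thick, from 155 to 181 mm from the hinge axis; the cover beside it is an 8 mm thick frame with a clear 5 mm pane, 236 mm wide, and pads beneath that end about 3 mm above seated modules. Closed, the lip lies on the -y side of the nests, its top 112 mm above the bench.
- clamp_near (a joint): hinge angle in rad of the handle of the toggle clamp nearer the robot: 0 = handle fully down, level, pointing to the fixture's -y, hold-down arm on the cover; it starts raised at about 1.1 (stop 1.2) with the arm up. The arm follows the handle. Stiff: it stays where it is left; pressing on the grip from above with about 3 to 6 N moves it down.
- clamp_near_grip (a point): On the axis of that clamp's grey round handle grip (18 mm thick; the grip runs from 36 to 111 mm from the pivot), 75 mm from the pivot.
- clamp_near_pivot (a point): Handle pivot of that clamp (its axis runs along the fixture's x), 108 mm above the bench, 88 mm to the -y side of the fixture's centre and 88 mm along x from it. With the clamp open its steel arm stands up to about 170 mm above the bench, 20 mm to the +y side of the pivot.
- clamp_far (a joint): hinge angle in rad of the handle of the toggle clamp farther from the robot: 0 = handle fully down, level, pointing to the fixture's -y, hold-down arm on the cover; it starts raised at about 1.1 (stop 1.2) with the arm up. The arm follows the handle. Stiff: it stays where it is left; pressing on the grip from above with about 3 to 6 N moves it down.
- clamp_far_grip (a point): On the axis of that clamp's grey round handle grip (18 mm thick; the grip runs from 36 to 111 mm from the pivot), 75 mm from the pivot.
- clamp_far_pivot (a point): Handle pivot of that clamp (its axis runs along the fixture's x), 108 mm above the bench, 88 mm to the -y side of the fixture's centre and 88 mm along x from it. With the clamp open its steel arm stands up to about 170 mm above the bench, 20 mm to the +y side of the pivot.
- start (a joint): Travel of the white start button in m: 0 = released, 0.006 = fully pressed (about 5 N, springs back).
- start_top (a point): Top of the round white start button (28 mm across) on the deck between the two clamps.
- spool: Bystander, not part of the job: a white solder spool 60 mm across, 40 mm high; origin at the centre of its underside.
- tape: Bystander, not part of the job: a round black tape measure 72 mm across, 26 mm high; origin at the centre of its underside.
- driver: Bystander, not part of the job: a 200 mm screwdriver lying down; origin at the centre of its underside (near its middle).
Things that resemble listed ones, but are neither listed nor needed, are in the scene too. What is shaped like the part that bears module_t_center but purple is not meant.

How it is judged:
By the outcome, as a careful person would: the job done as asked, in the order asked, and still so for the second after the job is handed in, with the robot touching nothing.
Of module_a, module_b, module_c only 2 to 3 are there at a start; the rules pass over those that are not, and their reading is None.
At some moment in a run one of module_a, module_b, module_c may be knocked a few centimetres aside while the robot is not near it.
It also fails if it takes over 208 s, if anything falls off the work surface, if the arm or the gripper's body presses on something with over 40 N, if the wrist force passes 120 N, or if a joint passes its speed limit or range.

## Working session

There is one attempt and no reset: what is moved stays moved. The work goes in short steps, Python scripts to look and compute and a shell command to move; the robot and the scene stay as the last step left them, time stands still between calls to the robot, and variables do not carry over. Pictures are saved under pics/ and viewed, at most 14 in all, crops included, and the job is handed in when it is done.

```bash
ls; mkdir -p pics; cat > h.py <<'E'
import numpy as np, cv2
from plant import *
def ray(cam,u,v):
    c=camera_info(cam); T=np.array(c["T"])
    d=np.array([(u-c["cx"])/c["fx"],-(v-c["cy"])/c["fy"],-1.0])
    return T[:3,3],T[:3,:3]@d
def at_z(cam,u,v,z):
    o,d=ray(cam,u,v); return o+d*(z-o[2])/d[2]
def cloud(cam,depth):
    c=camera_info(cam); T=np.array(c["T"])
    v,u=np.mgrid[0:480,0:640]
    p=np.stack([(u-c["cx"])/c["fx"]*depth,-(v-c["cy"])/c["fy"]*depth,-depth],-1)
    return p@T[:3,:3].T+T[:3,3]
def proj(cam,p):
    c=camera_info(cam); T=np.array(c["T"])
    q=T[:3,:3].T@(np.array(p)-T[:3,3]); return c["cx"]+c["fx"]*q[0]/-q[2], c["cy"]-c["fy"]*q[1]/-q[2]
E
python3 - <<'E'
from h import *
for n in("scene","top"):
    im,d=grab_frame(n); cv2.imwrite(f"pics/{n}0.png",im); c=camera_info(n)
    print({k:(np.round(x,3).tolist()) for k,x in c.items()})
    np.save(f"/tmp/{n}.npy",d)
    for t in("module_a_center","module_t_center","tray_in","nest0","nest1","nest2","cover_hinge","cover_lip","clamp_near_grip","clamp_far_grip","clamp_near_pivot","start_top","fixture"):
        print(n,t,[(np.round(r["position"]).tolist(),round(r["conf"],2)) for r in pinpoint(n,t)][:6])
print(state())
E
```

```text
pics
{'fx': 444.539, 'fy': 444.539, 'cx': 316.497, 'cy': 241.783, 'T': [[-0.366, -0.677, 0.639, 1.321], [0.931, -0.265, 0.252, 0.306], [-0.001, 0.687, 0.727, 0.973], [0.0, 0.0, 0.0, 1.0]]}
scene module_a_center [([235.0, 270.0], 0.9)]
scene module_t_center [([372.0, 217.0], 0.87), ([317.0, 338.0], 0.84), ([376.0, 271.0], 0.68)]
scene tray_in [([476.0, 302.0], 0.71)]
scene nest0 [([370.0, 300.0], 0.79), ([388.0, 258.0], 0.72), ([378.0, 274.0], 0.67)]
scene nest1 [([370.0, 300.0], 0.79), ([388.0, 258.0], 0.72), ([378.0, 274.0], 0.67)]
scene nest2 [([370.0, 300.0], 0.79), ([388.0, 258.0], 0.72), ([378.0, 274.0], 0.67)]
scene cover_hinge [([362.0, 282.0], 0.73), ([409.0, 276.0], 0.55)]
scene cover_lip [([439.0, 235.0], 0.57)]
scene clamp_near_grip [([333.0, 207.0], 0.49), ([378.0, 277.0], 0.3)]
scene clamp_far_grip [([308.0, 253.0], 0.69), ([332.0, 206.0], 0.49), ([410.0, 276.0], 0.17)]
scene clamp_near_pivot [([344.0, 225.0], 0.91)]
scene start_top [([323.0, 256.0], 0.43)]
scene fixture [([364.0, 284.0], 0.75), ([369.0, 299.0], 0.61)]
{'fx': 610.672, 'fy': 610.672, 'cx': 319.658, 'cy': 
[... 983 characters left out ...]
nt_pos': array([-1.30497481e+00,  5.27205953e-02,  1.61287319e+00, -1.13177833e-05,
        1.47600482e+00, -1.18993013e-01]), 'joint_vel': array([-0.00057001,  0.00018249, -0.00063851, -0.0007568 , -0.00073428,
        0.00088617]), 'joint_efforts': array([-2.61183295e-04, -3.93676400e+01, -3.70452082e+01, -1.68418396e-04,
        6.18678696e-04, -2.68454698e-06]), 'tool_pos': array([ 0.2346161 , -0.57928308,  0.23130683]), 'tool_rot': array([-2.55267311e-06,  9.81546655e-01,  1.91222814e-01, -5.83644072e-06]), 'contact_force': array([ 0.40742044, -0.27158338,  0.81466188]), 'ft_torque': array([ 0.01837502,  0.03270504, -0.0313195 ]), 'grasp_force': 0.0, 'gripper_width': 0.9967744275152964}
```

View pics/scene0.png

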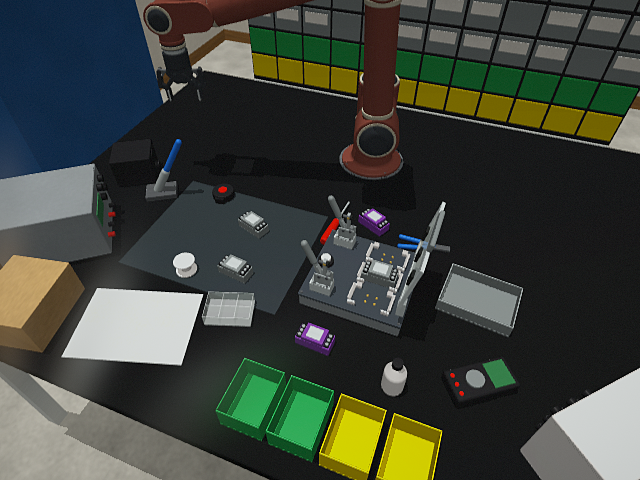

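View pics/top0.png

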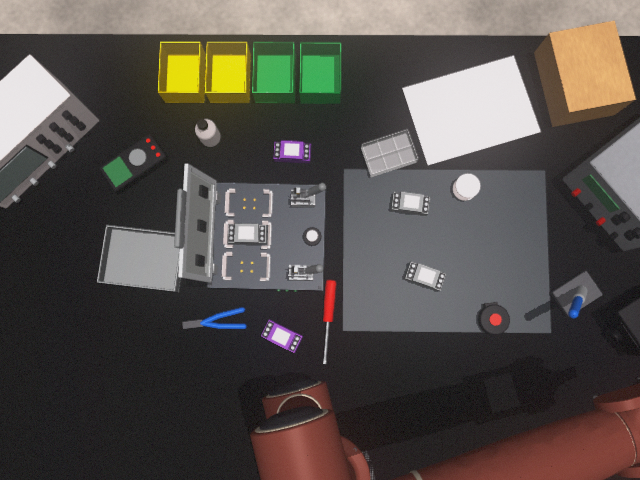

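Candidates: the grey modules are at top pixels (410,202) and (426,276), and the tested one is in the middle nest at (247,233). The purple look-alikes at (292,150) and (281,336) aren't meant. The cover is open and leans toward the tray, and both clamps are raised.

```bash
python3 - <<'E'
from h import *
im=cv2.imread("pics/top0.png"); d=np.load("/tmp/top.npy"); P=cloud("top",d); 
print("bench z",np.median(P[380:420,150:240,2]),np.median(P[240:260,360:380,2]))
def rect(m,name):
    q=P[m][:,:2].astype(np.float32); r=cv2.minAreaRect(q*1000); print(name,np.round(r[0],1),np.round(r[1],1),round(r[2],2),len(q),np.round(np.percentile(P[m][:,2],[5,50,95]),4))
def box(u0,u1,v0,v1):
    b=np.zeros((480,640),bool); b[v0:v1,u0:u1]=1; return b
z=P[...,2]
rect(box(385,440,185,220)&(z>.018),"A"); rect(box(385,440,185,220)&(z>.036),"Atop")
rect(box(400,455,255,298)&(z>.018),"B"); rect(box(400,455,255,298)&(z>.036),"Btop")
rect(box(218,275,220,248)&(z>.086),"Ttop")
rect(box(218,275,220,248)&(z>.07)&(z<.1),"T")
rect(box(205,345,170,310)&(z>.042)&(z<.056),"deck")
rect(box(90,182,215,300)&(z>.03)&(z<.05),"trayrim")
rect(box(90,176,215,300)&(z>.0)&(z<.02),"trayfloor")
for t,zz in(("nest1",.05),("tray_in",.004),("cover_hinge",.106),("start_top",.06),("module_t_center",.071),("module_a_center",.021)):
    for r in pinpoint("top",t): print(t,np.round(at_z("top",*r["position"],zz),4),round(r["conf"],2))
for n in("top",):
    m=box(205,345,170,310)&(z>.12)
    rect(m&box(180,225,150,300),"cover"); 
cv2.imwrite("pics/crop1.png",np.hstack([cv2.resize(im[160:310,90:350],None,fx=2,fy=2,interpolation=2),cv2.resize(im[160:310,380:480],None,fx=2,fy=2)]))
E
```

```text
bench z 0.0010111240736934146 0.0010171441479308596
A [ 514.4 -132.5] [ 97.3 376.2] 63.89 727 [0.025  0.0395 0.0469]
Atop [537.7 -99.4] [ 86.3 379.5] 48.53 485 [0.0368 0.0417 0.0477]
B [ 447.7 -137.5] [ 83.4 297.3] 15.91 741 [0.0255 0.0403 0.0471]
Btop [ 443.8 -134. ] [ 70.5 290.2] 17.33 508 [0.0372 0.0422 0.0478]
Ttop [493.3  95.6] [316.7  70.2] 51.29 530 [0.087  0.0922 0.0978]
T [568.3 189.7] [ 64.5 110.7] 0.76 770 [0.0733 0.0897 0.0966]
deck [567.2 145. ] [274.4 255.5] 89.12 8360 [0.0454 0.0505 0.0548]
trayrim [511.8 449.2] [192.4 140.4] 83.9 525 [0.0327 0.0391 0.0453]
trayfloor [517.9 480. ] [208.4 219.5] 0.56 5249 [0.0005 0.0042 0.0106]
nest1 [0.5701 0.1833 0.05  ] 0.97
nest1 [0.6441 0.1917 0.05  ] 0.68
nest1 [0.4997 0.206  0.05  ] 0.62
tray_in [0.5135 0.4564 0.004 ] 0.88
tray_in [0.5691 0.1458 0.004 ] 0.46
cover_hinge [0.5676 0.2578 0.106 ] 0.93
start_top [0.5722 0.0319 0.06  ] 0.57
module_t_center [0.3305 0.1035 0.071 ] 0.93
module_t_center [0.5711 0.1929 0.071 ] 0.77
module_t_center [0.7717 0.0807 0.071 ] 0.58
module_t_center [ 0.4728 -0.2371  0.071 ] 0.31
module_a_center [ 0.6571 -0.1994  0.021 ] 0.69
module_a_center [0.6862 0.0193 0.021 ] 0.26
cover [478.2 189.9] [422.6 156.7] 40.05 714 [0.1212 0.1376 0.1756]
```

View pics/crop1.png

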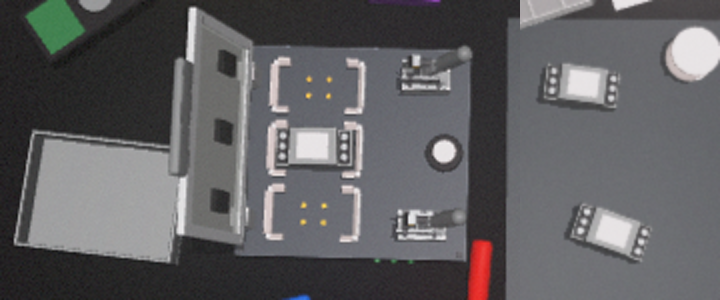

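The crop shows the tested module in the middle nest, nests 0 and 2 empty, the start button at about (447,152) and two grey bench modules on the right. Next I'll refine the poses robustly.

```bash
cat >> h.py <<'E'
def comp(m,rank=0):
    n,l,s,c=cv2.connectedComponentsWithStats(m.astype(np.uint8)); o=np.argsort(-s[1:,4])+1; return l==o[rank]
def boxm(u0,u1,v0,v1):
    b=np.zeros((480,640),bool); b[v0:v1,u0:u1]=1; return b
def rectz(cam,m,z):
    v,u=np.nonzero(m); # pixel quad corners at height z
    q=np.array([at_z(cam,a,b,z)[:2] for a,b in zip(u,v)])*1000
    return cv2.minAreaRect(q.astype(np.float32)), q.mean(0)
def module(cam,im,P,b,zb=0.0):
    """top patch (label, light) fit: returns rect of region with z within body top"""
    z=P[...,2]; m=comp(cv2.morphologyEx((b&(z>zb+.034)&(z<zb+.052)).astype(np.uint8),cv2.MORPH_OPEN,np.ones((3,3))))
    r,c=rectz(cam,m,zb+.042); return np.round(r[0],1),np.round(r[1],1),round(r[2],2),np.round(c,1)
E
python3 - <<'E'
from h import *
im=cv2.imread("pics/top0.png"); d=np.load("/tmp/top.npy"); P=cloud("top",d); z=P[...,2]
g=im.min(2)
lab=lambda b,zz,t=165:[ (np.round(r[0],1),np.round(r[1],1),round(r[2],2),np.round(c,1)) for r,c in [rectz("top",comp(b&(g>t)),zz)]]
print("labels A,B,T",lab(boxm(385,440,185,220),.042),lab(boxm(400,455,255,298),.042),lab(boxm(225,275,220,248),.092))
for n,b in(("A",boxm(385,440,185,220)),("B",boxm(400,455,255,298))): print(n,module("top",im,P,b))
print("T",module("top",im,P,boxm(218,275,220,248),.05))
for n,b in(("n2",boxm(218,278,186,217)),("n0",boxm(215,278,250,283))):
    m=b&(g>150)&(im.max(2)-im.min(2)<30); r,c=rectz("top",m,.062); print(n,r,c,m.sum())
m=boxm(300,325,224,248)&(g>170); print("btn",rectz("top",comp(m),.06))
r,c=rectz("top",comp(cv2.morphologyEx((boxm(212,345,170,310)&(z>.044)&(z<.056)).astype(np.uint8),cv2.MORPH_OPEN,np.ones((3,3)))),.05);print("deck",r)
m=cv2.morphologyEx((boxm(90,182,215,300)&(g>95)).astype(np.uint8),cv2.MORPH_OPEN,np.ones((2,2)));r,c=rectz("top",comp(m),.004);print("trayfloor",r)
r,c=rectz("top",comp(boxm(95,150,215,300)&(z>.0)&(g>60)),.02);print(r)
E
```

```text
labels A,B,T [(array([ 654.1, -201.6]), array([52.6, 40.6]), 82.18, array([ 654.1, -202. ]))] [(array([ 476.3, -235.3]), array([52.8, 40.9]), 70.97, array([ 476.3, -235.6]))] [(array([567.4, 189. ]), array([39.8, 53.5]), 0.49, array([567.9, 185.8]))]
A (array([ 652.8, -200.6]), array([56.4, 45.3]), 83.21, array([ 652.7, -200.7]))
B (array([ 475.5, -234.7]), array([56.7, 44.6]), 71.9, array([ 475.6, -234.8]))
T (array([566.2, 192.8]), array([42.2, 65.6]), 0.52, array([566.8, 189.4]))
n2 ((645.1659545898438, 188.6673583984375), (113.25355529785156, 65.73277282714844), 88.86949920654297) [644.59382956 191.82925588] 255
n0 ((492.2237243652344, 191.18862915039062), (113.39168548583984, 64.14117431640625), 88.9826431274414) [492.90584983 193.88862294] 265Traceback (most recent call last):
  File "<stdin>", line 10, in <module>
  File "h.py", line 23, in rectz
    q=np.array([at_z(cam,a,b,z)[:2] for a,b in zip(u,v)])*1000
                ~~~~^^^^^^^^^^^
  File "h.py", line 8, in at_z
    o,d=ray(cam,u,v); return o+d*(z-o[2])/d[2]
        ~~~^^^^^^^^^
  File "h.py", line 4, in ray
    c=camera_info(cam); T=np.array(c["T"])
ValueError: time passes only in moves, steps and waits
```

```bash
python3 -m handwheel '[[[0.0158,0.0365,0.0035,0,0,3.35],[0.0158,0.0365,0.0035,0,0,3.35],[0.0158,0.0365,0.0035,0,0,3.35],[0.0158,0.0365,0.0035,0,0,3.35],[0.0158,0.0365,0.0035,0,0,3.35],[0.0158,0.0365,0.0035,0,0,3.35],[0.0158,0.0365,0.0035,0,0,3.35],[0.0158,0.0365,0.0035,0,0,3.35],[0.0158,0.0365,0.0035,0,0,3.35],[0.0158,0.0365,0.0035,0,0,3.35],[0.0158,0.0365,0.0035,0,0,3.35],[0.0158,0.0365,0.0035,0,0,3.35],[0.0158,0.0365,0.0035,0,0,3.35],[0.0158,0.0365,0.0035,0,0,3.35],[0.0158,0.0365,0.0035,0,0,3.35],[0.0158,0.0365,0.0035,0,0,3.35],[0.0158,0.0365,0.0035,0,0,3.35],[0.0158,0.0365,0.0035,0,0,3.35],[0.0158,0.0365,0.0035,0,0,3.35],[0.0158,0.0365,0.0035,0,0,3.35]]]' 0.75
python3 -m handwheel '[[[0.0088,0.0194,0,0,0,0],[0.0088,0.0194,0,0,0,0],[0,0,0,0,0,0],[0,0,0,0,0,0]]]'
```

```text
time: 3.37
tool_pos: [0.551, 0.1529, 0.3017]
tool_rot: [0.0, 0.712, 0.702, 0.0]
contact_force: [0.4, -0.2, 0.9]
gripper_width: 0.752
grasp_force: 0.0
time: 3.7
tool_pos: [0.5682, 0.1902, 0.3009]
tool_rot: [-0.0, 0.712, 0.702, -0.0]
contact_force: [-0.0, 0.1, -1.2]
gripper_width: 0.752
grasp_force: 0.0
```

```bash
sed -i 's/^from plant import \*/from plant import *\nimport functools\n_ci=camera_info\ncamera_info=functools.lru_cache(None)(lambda n:_ci(n))/' h.py; python3 - <<'E'
from h import *
s=state(); print(s["tool_pos"],s["tool_rot"],s["joint_pos"])
im=cv2.imread("pics/top0.png"); d=np.load("/tmp/top.npy"); P=cloud("top",d); z=P[...,2];g=im.min(2)
m=boxm(300,325,224,248)&(g>170); print("btn",rectz("top",comp(m),.06))
# cover plane from inner face
m=cv2.erode((boxm(186,210,175,270)&(z>.12)&(z<.3)).astype(np.uint8),np.ones((5,5)))>0
q=P[m]; A=np.c_[q[:,2]-.106,np.ones(len(q))]; print("cover y=..",np.linalg.lstsq(A,q[:,1],rcond=None)[0],len(q))
print("top lip",at_z("top",177,219,.27))
im,d=grab_frame("scene"); cv2.imwrite("pics/s1.png",im); np.save("/tmp/s1.npy",d)
E
```

```text
[0.56816277 0.19023403 0.30090293] [-1.15707931e-04  7.12358782e-01  7.01815300e-01 -4.87351773e-04] [ 1.99092481e-01 -3.95031179e-02  1.59059516e+00 -3.39579053e-04
  1.59144313e+00  2.13996506e-01]
btn (((567.4058227539062, 35.89444351196289), (23.91245460510254, 23.685726165771484), 0.659674346446991), array([566.81426141,  36.70079198]))
cover y=.. [0.20637444 0.26054587] 1645
top lip [0.56837302 0.30462452 0.27      ]
```

View pics/s1.png

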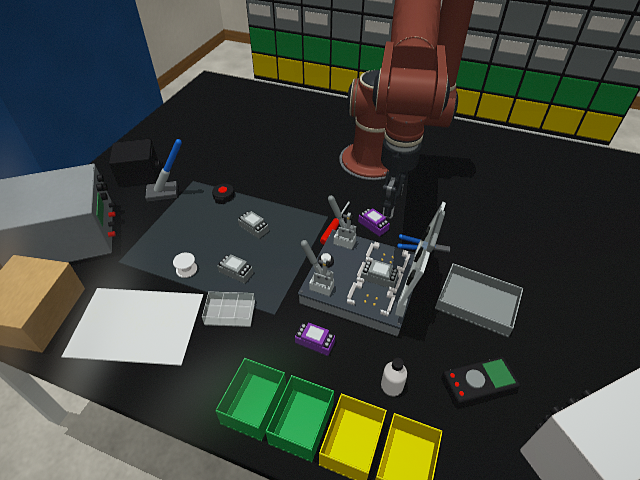

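```bash
python3 -m handwheel '[[[0,0,-0.034,0,0,0],[0,0,-0.034,0,0,0],[0,0,-0.034,0,0,0],[0,0,-0.034,0,0,0],[0,0,-0.034,0,0,0],[0,0,-0.025,0,0,0],[0,0,-0.02,0,0,0],[0,0,-0.015,0,0,0],[0,0,-0.012,0,0,0],[0,0,0,0,0,0],[0,0,0,0,0,0]]]' 0.75
python3 -m handwheel '[[[0,0,0,0,0,0],[0,0,0,0,0,0],[0,0,0,0,0,0],[0,0,0,0,0,0],[0,0,0,0,0,0],[0,0,0,0,0,0],[0,0,0,0,0,0],[0,0,0,0,0,0],[0,0,0,0,0,0],[0,0,0,0,0,0]]]' 0
python3 -m handwheel '[[[0,0,0.01,0,0,0],[0,0,0.01,0,0,0],[0,0,0.02,0,0,0],[0,0,0.02,0,0,0],[0,0,0.02,0,0,0],[0,0,0.02,0,0,0],[0,0,0,0,0,0]]]' 0
```

```text
time: 4.67
tool_pos: [0.568, 0.1888, 0.0593]
tool_rot: [-0.0, 0.713, 0.701, -0.0]
contact_force: [0.6, 0.3, 0.9]
gripper_width: 0.752
grasp_force: 0.0
time: 5.5
tool_pos: [0.5697, 0.1897, 0.0615]
tool_rot: [0.001, 0.713, 0.701, 0.001]
contact_force: [-1.0, -0.7, 5.5]
gripper_width: 0.502
grasp_force: 63.6
time: 6.08
tool_pos: [0.5708, 0.1902, 0.165]
tool_rot: [0.002, 0.713, 0.701, 0.004]
contact_force: [1.9, -0.0, -1.9]
gripper_width: 0.507
grasp_force: 63.0
```

```bash
python3 -m handwheel '[[[0,0,0.036,0,0,0],[0,0,0.036,0,0,0],[0,0,0.036,0,0,0],[0,0,0.036,0,0,0],[0,0,0.036,0,0,0],[0,0,0,0,0,0],[-0.0072,0.0338,0,0,0,-0.63],[-0.0072,0.0338,0,0,0,-0.63],[-0.0072,0.0338,0,0,0,-0.63],[-0.0072,0.0338,0,0,0,-0.63],[-0.0072,0.0338,0,0,0,-0.63],[-0.0072,0.0338,0,0,0,-0.63],[-0.0072,0.0338,0,0,0,-0.63],[-0.0072,0.0338,0,0,0,-0.63],[0,0,0,0,0,0],[0,0,0,0,0,0]]]' 0
python3 -m handwheel '[[[0,0,-0.035,0,0,0],[0,0,-0.035,0,0,0],[0,0,-0.035,0,0,0],[0,0,-0.035,0,0,0],[0,0,-0.035,0,0,0],[0,0,-0.035,0,0,0],[0,0,-0.035,0,0,0],[0,0,-0.02,0,0,0],[0,0,0,0,0,0],[0,0,0,0,0,0]]]' 0
python3 - <<'E'
from h import *
im,d=grab_frame("scene"); cv2.imwrite("pics/s2.png",cv2.resize(im[150:350,300:560],None,fx=3,fy=3))
E
```

```text
time: 7.42
tool_pos: [0.5094, 0.4612, 0.3366]
tool_rot: [-0.0, 0.742, 0.67, -0.002]
contact_force: [-0.6, -0.9, -2.1]
gripper_width: 0.505
grasp_force: 62.7
time: 8.25
tool_pos: [0.5099, 0.458, 0.0722]
tool_rot: [-0.0, 0.743, 0.669, -0.002]
contact_force: [0.2, -0.3, -1.1]
gripper_width: 0.506
grasp_force: 62.7
```

View pics/s2.png

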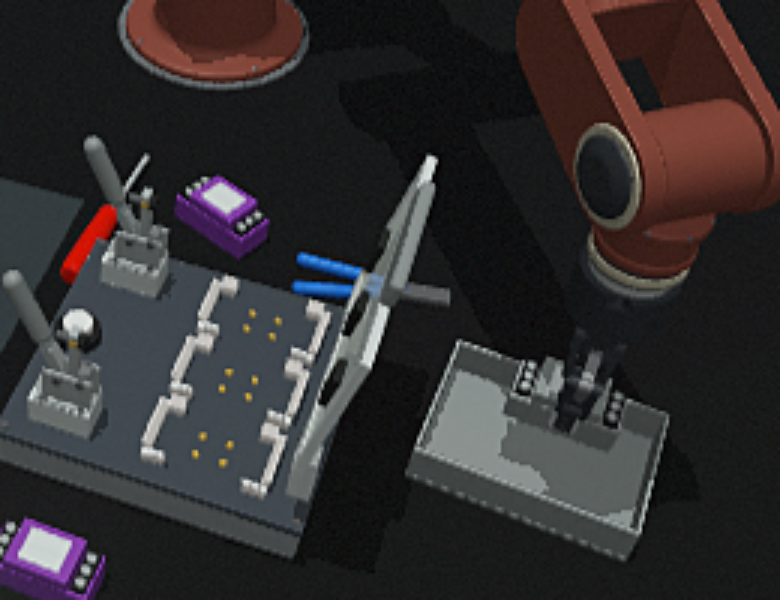

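The module is gripped level above the tray and the nests are all empty. Now I'll lower and release.

```bash
python3 -m handwheel '[[[0,0,-0.02,0,0,0],[0,0,-0.015,0,0,0],[0,0,-0.008,0,0,0],[0,0,-0.005,0,0,0],[0,0,-0.005,0,0,0],[0,0,0,0,0,0]]]' 0
python3 -m handwheel '[[[0,0,0,0,0,0],[0,0,0,0,0,0],[0,0,0,0,0,0],[0,0,0,0,0,0],[0,0,0,0,0,0],[0,0,0,0,0,0],[0,0,0.03,0,0,0],[0,0,0.035,0,0,0],[0,0,0.035,0,0,0],[0,0,0.035,0,0,0],[0,0,0.035,0,0,0],[0,0,0.035,0,0,0],[0,0,0.035,0,0,0],[0,0,0.035,0,0,0],[0,0,0.035,0,0,0],[0,0,0,0,0,0]]]' 0.8
python3 - <<'E'
from h import *
im,d=grab_frame("top"); cv2.imwrite("pics/t2.png",im); P=cloud("top",d);g=im.min(2)
for n,b in(("A",boxm(370,470,175,240)),("B",boxm(370,470,243,310)),("T",boxm(95,176,215,300))):
    z=.042 if n!="T" else .046
    m=comp(b&(g>165)); r,c=rectz("top",m,z); print(n,r,c,m.sum(),np.median(P[m][:,2]))
E
```

```text
time: 8.8
tool_pos: [0.5103, 0.4597, 0.0206]
tool_rot: [-0.0, 0.743, 0.669, -0.001]
contact_force: [-0.0, -0.7, -1.8]
gripper_width: 0.503
grasp_force: 62.8
time: 10.13
tool_pos: [0.5127, 0.4615, 0.3424]
tool_rot: [0.001, 0.743, 0.669, 0.008]
contact_force: [0.2, -0.2, 1.8]
gripper_width: 0.802
grasp_force: 0.0
A ((654.0667114257812, -201.6269989013672), (52.57902908325195, 40.55946350097656), 82.18231201171875) [ 654.1396554  -202.12604257] 356 0.04264752210039413
B ((476.33013916015625, -235.3171844482422), (52.71456527709961, 40.932823181152344), 70.96662902832031) [ 476.33592725 -235.6582499 ] 384 0.042617221439527286
T ((509.47564697265625, 458.7618713378906), (39.239410400390625, 33.30738067626953), 84.83336639404297) [509.6160445 458.7809435] 228 0.04742823241929306
```

```bash
python3 -m handwheel '[[[0.0078,-0.0368,0,0,0,0],[0.0078,-0.0368,0,0,0,0],[0.0078,-0.0368,0,0,0,0],[0.0078,-0.0368,0,0,0,0],[0.0078,-0.0368,0,0,0,0],[0.0078,-0.0368,0,0,0,0],[0.0078,-0.0368,0,0,0,0],[0.0078,-0.0368,0,0,0,0],[0.0078,-0.0368,0,0,0,0],[0.0078,-0.0368,0,0,0,0],[0.0078,-0.0368,0,0,0,0],[0.0078,-0.0368,0,0,0,0],[0.0078,-0.0368,0,0,0,-0.3],[0.0078,-0.0368,0,0,0,-0.3],[0.0078,-0.0368,0,0,0,-0.3],[0.0078,-0.0368,0,0,0,-0.3],[0.0078,-0.0368,0,0,0,-0.3],[0.0078,-0.0368,0,0,0,0],[0,0,0,0,0,0],[0,0,0,0,0,0]]]' 0.8
python3 -m handwheel '[[[0,0,-0.036,0,0,0],[0,0,-0.036,0,0,0],[0,0,-0.036,0,0,0],[0,0,-0.036,0,0,0],[0,0,-0.036,0,0,0],[0,0,0,0,0,0],[0,0,0,0,0,0]]]' 0.8
```

```text
time: 11.85
tool_pos: [0.6504, -0.2042, 0.329]
tool_rot: [-0.002, 0.753, 0.658, -0.001]
contact_force: [0.5, 0.5, -1.0]
gripper_width: 0.804
grasp_force: 0.0
time: 12.43
tool_pos: [0.6491, -0.2003, 0.1483]
tool_rot: [-0.003, 0.751, 0.66, -0.001]
contact_force: [0.0, -0.1, 0.4]
gripper_width: 0.806
grasp_force: 0.0
```

```bash
python3 - <<'E'
from h import *
s=state(); print(s["tool_pos"])
im,d=grab_frame("scene"); P=cloud("scene",d); im2,d2=grab_frame("top")
cv2.imwrite("pics/s3.png",cv2.resize(im[180:320,160:420],None,fx=3,fy=3))
for r in pinpoint("scene","module_a_center"): print(r, at_z("scene",*r["position"],.021))
E
```

```text
[ 0.6490927  -0.2003319   0.14827651]
{'position': [236.3, 269.9], 'conf': 0.65} [ 0.66454881 -0.19231721  0.021     ]
{'position': [324.4, 254.7], 'conf': 0.57} [0.52215967 0.01587079 0.021     ]
```

View pics/s3.png

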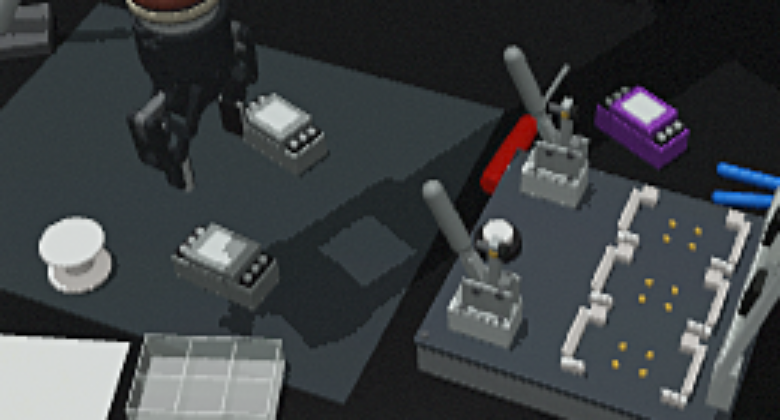

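The gripper hangs over module A (crop pixel ~(225,265)) with clear space around it. Descending.

```bash
python3 -m handwheel '[[[0.002,-0.001,-0.035,0,0,0],[0.002,0,-0.035,0,0,0],[0,0,-0.03,0,0,0],[0,0,-0.02,0,0,0],[0,0,-0.013,0,0,0],[0,0,0,0,0,0],[0,0,0,0,0,0]]]' 0.8
python3 -m handwheel '[[[0,0,0,0,0,0],[0,0,0,0,0,0],[0,0,0,0,0,0],[0,0,0,0,0,0],[0,0,0,0,0,0],[0,0,0,0,0,0],[0,0,0,0,0,0],[0,0,0,0,0,0],[0,0,0,0,0,0],[0,0,0,0,0,0]]]' 0
python3 -m handwheel '[[[0,0,0.01,0,0,0],[0,0,0.02,0,0,0],[0,0,0.035,0,0,0],[0,0,0.035,0,0,0],[0,0,0.035,0,0,0],[0,0,0.035,0,0,0],[0,0,0.035,0,0,0],[0,0,0.035,0,0,0],[0,0,0.035,0,0,0],[0,0,0,0,0,0]]]' 0
```

```text
time: 13.17
tool_pos: [0.6563, -0.204, 0.0203]
tool_rot: [0.001, 0.752, 0.659, 0.001]
contact_force: [-0.2, 0.0, -0.4]
gripper_width: 0.798
grasp_force: 0.0
time: 14.0
tool_pos: [0.6571, -0.2044, 0.0218]
tool_rot: [0.002, 0.752, 0.659, 0.001]
contact_force: [0.5, 0.8, 5.4]
gripper_width: 0.5
grasp_force: 64.4
time: 14.83
tool_pos: [0.6577, -0.2045, 0.3046]
tool_rot: [0.007, 0.752, 0.659, 0.003]
contact_force: [0.5, -0.2, 0.3]
gripper_width: 0.496
grasp_force: 63.7
```

```bash
python3 -m handwheel '[[[-0.0012,0.0355,0,0,0,0.6],[-0.0012,0.0355,0,0,0,0.6],[-0.0012,0.0355,0,0,0,0.6],[-0.0012,0.0355,0,0,0,0.6],[-0.0012,0.0355,0,0,0,0.6],[-0.0012,0.0355,0,0,0,0.6],[-0.0012,0.0355,0,0,0,0.6],[-0.0012,0.0355,0,0,0,0.6],[-0.0012,0.0355,0,0,0,0.6],[-0.0012,0.0355,0,0,0,0.6],[-0.0012,0.0355,0,0,0,0.6],[0,0,0,0,0,0],[0,0,0,0,0,0],[0,0,0,0,0,0]]]' 0
python3 -m handwheel '[[[0,0,-0.034,0,0,0],[0,0,-0.034,0,0,0],[0,0,-0.034,0,0,0],[0,0,-0.034,0,0,0],[0,0,-0.034,0,0,0],[0,0,-0.034,0,0,0],[0,0,0,0,0,0],[0,0,0,0,0,0],[0,0,0,0,0,0]]]' 0
python3 - <<'E'
from h import *
s=state(); print(s["tool_pos"],s["tool_rot"])
im,d=grab_frame("scene"); a=cv2.resize(im[210:320,320:430],None,fx=4,fy=4)
im,d=grab_frame("top"); b=cv2.resize(im[170:280,200:290],None,fx=4,fy=4)
cv2.imwrite("pics/s4.png",np.hstack([a,b]))
E
```

```text
time: 16.0
tool_pos: [0.6414, 0.1869, 0.2926]
tool_rot: [-0.0, 0.712, 0.702, -0.001]
contact_force: [0.6, 0.0, -2.6]
gripper_width: 0.502
grasp_force: 63.5
time: 16.75
tool_pos: [0.6421, 0.1859, 0.09]
tool_rot: [0.0, 0.713, 0.701, -0.0]
contact_force: [0.0, -0.9, -2.2]
gripper_width: 0.501
grasp_force: 64.4
[0.64210573 0.18591918 0.09004007] [ 1.87618573e-06  7.13133249e-01  7.01028502e-01 -9.03278723e-05]
```

View pics/s4.png

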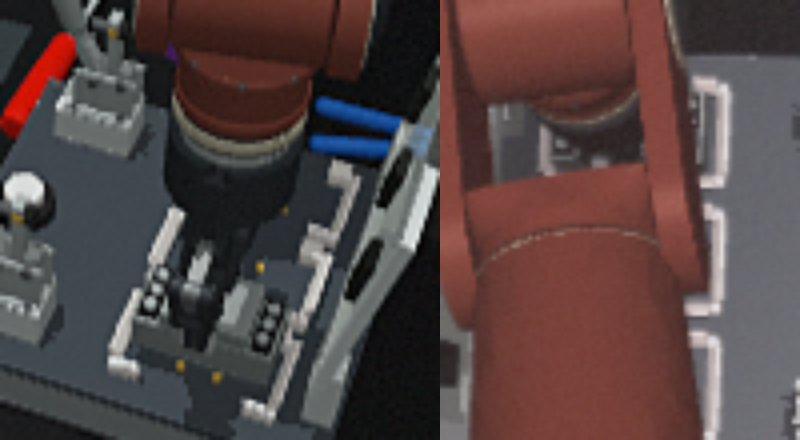

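Module A is level over nest 2, between both end walls. I'll lower it slowly and watch the force.

```bash
python3 -m handwheel '[[[0.002,0.0005,-0.005,0,0,0],[0,0,-0.005,0,0,0],[0,0,-0.004,0,0,0],[0,0,0,0,0,0],[0,0,0,0,0,0]]]' 0
python3 -m handwheel '[[[0,0,-0.003,0,0,0],[0,0,-0.002,0,0,0],[0,0,-0.001,0,0,0],[0,0,0,0,0,0],[0,0,0,0,0,0]]]' 0
```

```text
time: 17.27
tool_pos: [0.6432, 0.1875, 0.0745]
tool_rot: [-0.0, 0.713, 0.702, -0.001]
contact_force: [0.8, 0.1, -3.5]
gripper_width: 0.498
grasp_force: 64.4
time: 17.68
tool_pos: [0.6442, 0.1877, 0.0717]
tool_rot: [0.0, 0.713, 0.702, 0.0]
contact_force: [-4.7, -0.5, 6.7]
gripper_width: 0.499
grasp_force: 65.4
```

```bash
python3 -m handwheel '[[[0,0,0,0,0,0],[0,0,0,0,0,0],[0,0,0,0,0,0],[0,0,0,0,0,0],[0,0,0,0,0,0],[0,0,0.02,0,0,0],[0,0,0.03,0,0,0],[0,0,0.035,0,0,0],[0,0,0.035,0,0,0],[0,0,0.035,0,0,0],[0,0,0.035,0,0,0],[0,0,0.035,0,0,0],[0,0,0.035,0,0,0],[0,0,0,0,0,0]]]' 0.68
python3 -m handwheel '[[[-0.014,-0.0353,0,0,0,-1.46],[-0.014,-0.0353,0,0,0,-1.46],[-0.014,-0.0353,0,0,0,-1.46],[-0.014,-0.0353,0,0,0,-1.46],[-0.014,-0.0353,0,0,0,-1.46],[-0.014,-0.0353,0,0,0,-1.46],[-0.014,-0.0353,0,0,0,-1.46],[-0.014,-0.0353,0,0,0,-1.46],[-0.014,-0.0353,0,0,0,-1.46],[-0.014,-0.0353,0,0,0,-1.46],[-0.014,-0.0353,0,0,0,-1.46],[-0.014,-0.0353,0,0,0,-1.46],[0,0,0,0,0,0],[0,0,0,0,0,0],[0,0,0,0,0,0]]]' 0.8
python3 - <<'E'
from h import *
s=state(); print(s["tool_pos"],s["tool_rot"])
im,d=grab_frame("scene"); P=cloud("scene",d); z=P[...,2]; g=im.min(2)
b=boxm(240,290,195,245); print([ (np.round(r["position"]),r["conf"], np.round(at_z("scene",*r["position"],.021),4)) for r in pinpoint("scene","module_b_center")])
m=comp(b&(g>150)); print(m.sum(),rectz("scene",m,.042))
im2,d2=grab_frame("top"); P=cloud("top",d2); g=im2.min(2)
m=comp(boxm(218,278,186,217)&(g>165)); print("nest2 label",m.sum(),rectz("top",m,.092),np.median(P[m][:,2]))
cv2.imwrite("pics/s5.png",np.hstack([cv2.resize(im[180:330,220:440],(660,450)),np.zeros((450,1,3),np.uint8)]))
E
```

```text
time: 18.85
tool_pos: [0.6465, 0.1881, 0.34]
tool_rot: [0.004, 0.713, 0.702, 0.006]
contact_force: [0.9, -0.2, 1.8]
gripper_width: 0.682
grasp_force: 0.0
time: 20.1
tool_pos: [0.4758, -0.2359, 0.3291]
tool_rot: [-0.0, 0.811, 0.585, 0.0]
contact_force: [-0.2, 0.4, 0.2]
gripper_width: 0.799
grasp_force: 0.0
[ 0.47584538 -0.23590718  0.32907424] [-2.13857062e-04  8.11200995e-01  5.84767353e-01  2.07869082e-04]
[]
102 (((481.91253662109375, -232.00375366210938), (46.05379867553711, 33.208309173583984), 70.34878540039062), array([ 481.54396992, -234.86954362]))
nest2 label 279 (((643.9854736328125, 186.6082763671875), (38.397647857666016, 44.48554229736328), 1.3676023483276367), array([642.14785706, 187.89186694])) 0.09251952955030518
```

View pics/s5.png

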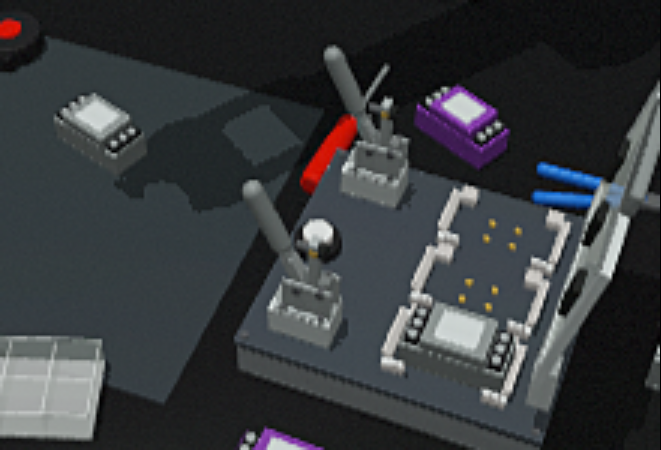

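Module A is seated in nest 2, with its top at 92 mm. Module B hasn't moved, so I'll grasp it now.

```bash
python3 -m handwheel '[[[0,0,-0.036,0,0,0],[0,0,-0.036,0,0,0],[0,0,-0.036,0,0,0],[0,0,-0.036,0,0,0],[0,0,-0.036,0,0,0],[0,0,-0.036,0,0,0],[0,0,-0.03,0,0,0],[0,0,-0.03,0,0,0],[0,0,-0.02,0,0,0],[0,0,-0.012,0,0,0],[0,0,0,0,0,0],[0,0,0,0,0,0]]]' 0.8
python3 -m handwheel '[[[0,0,0,0,0,0],[0,0,0,0,0,0],[0,0,0,0,0,0],[0,0,0,0,0,0],[0,0,0,0,0,0],[0,0,0,0,0,0],[0,0,0,0,0,0],[0,0,0,0,0,0],[0,0,0,0,0,0],[0,0,0,0,0,0]]]' 0
python3 -m handwheel '[[[0,0,0.01,0,0,0],[0,0,0.02,0,0,0],[0,0,0.035,0,0,0],[0,0,0.035,0,0,0],[0,0,0.035,0,0,0],[0,0,0.035,0,0,0],[0,0,0.035,0,0,0],[0,0,0.035,0,0,0],[0,0,0.035,0,0,0],[0,0,0,0,0,0]]]' 0
```

```text
time: 21.25
tool_pos: [0.4763, -0.2356, 0.0215]
tool_rot: [-0.0, 0.811, 0.585, -0.0]
contact_force: [0.1, 0.3, 0.7]
gripper_width: 0.799
grasp_force: 0.0
time: 22.08
tool_pos: [0.4776, -0.2372, 0.0239]
tool_rot: [0.002, 0.811, 0.585, 0.001]
contact_force: [-0.6, 1.1, 6.4]
gripper_width: 0.5
grasp_force: 63.2
time: 22.92
tool_pos: [0.478, -0.2377, 0.3063]
tool_rot: [0.007, 0.811, 0.585, 0.002]
contact_force: [0.2, 0.3, 0.3]
gripper_width: 0.502
grasp_force: 62.5
```

```bash
python3 -m handwheel '[[[0.0012,0.0357,0,0,0,1.47],[0.0012,0.0357,0,0,0,1.47],[0.0012,0.0357,0,0,0,1.47],[0.0012,0.0357,0,0,0,1.47],[0.0012,0.0357,0,0,0,1.47],[0.0012,0.0357,0,0,0,1.47],[0.0012,0.0357,0,0,0,1.47],[0.0012,0.0357,0,0,0,1.47],[0.0012,0.0357,0,0,0,1.47],[0.0012,0.0357,0,0,0,1.47],[0.0012,0.0357,0,0,0,1.47],[0.0012,0.0357,0,0,0,1.47],[0,0,0,0,0,0],[0,0,0,0,0,0],[0,0,0,0,0,0]]]' 0
python3 -m handwheel '[[[0,0,-0.034,0,0,0],[0,0,-0.034,0,0,0],[0,0,-0.034,0,0,0],[0,0,-0.034,0,0,0],[0,0,-0.034,0,0,0],[0,0,-0.031,0,0,0],[0,0,0,0,0,0],[0,0,0,0,0,0],[0,0,0,0,0,0]]]' 0
```

```text
time: 24.17
tool_pos: [0.4897, 0.1921, 0.2958]
tool_rot: [-0.0, 0.712, 0.702, -0.001]
contact_force: [-0.8, 0.2, -2.9]
gripper_width: 0.5
grasp_force: 62.3
time: 24.92
tool_pos: [0.4911, 0.1917, 0.0971]
tool_rot: [0.0, 0.712, 0.702, 0.001]
contact_force: [0.2, -0.4, -0.9]
gripper_width: 0.504
grasp_force: 62.4
```

```bash
python3 -m handwheel '[[[0.0005,-0.001,-0.006,0,0,0],[0,0,-0.006,0,0,0],[0,0,-0.005,0,0,0],[0,0,-0.003,0,0,0],[0,0,0,0,0,0],[0,0,0,0,0,0]]]' 0
python3 -m handwheel '[[[0,0,-0.002,0,0,0],[0,0,-0.002,0,0,0],[0,0,0,0,0,0],[0,0,0,0,0,0]]]' 0
```

```text
time: 25.42
tool_pos: [0.4905, 0.1914, 0.0751]
tool_rot: [-0.0, 0.712, 0.702, -0.0]
contact_force: [1.1, -0.1, -0.7]
gripper_width: 0.503
grasp_force: 62.4
time: 25.75
tool_pos: [0.4911, 0.1916, 0.0739]
tool_rot: [-0.0, 0.712, 0.702, -0.0]
contact_force: [-6.5, -2.8, 10.7]
gripper_width: 0.502
grasp_force: 64.1
```

```bash
python3 -m handwheel '[[[0,0,0,0,0,0],[0,0,0,0,0,0],[0,0,0,0,0,0],[0,0,0,0,0,0],[0,0,0,0,0,0],[0,0,0.02,0,0,0],[0,0,0.03,0,0,0],[0,0,0.035,0,0,0],[0,0,0.035,0,0,0],[0,0,0.035,0,0,0],[0,0,0.035,0,0,0],[0,0,0.035,0,0,0],[0,0,0.035,0,0,0],[0,0,0.03,0,0,0],[0,0,0,0,0,0]]]' 0.7
python3 -m handwheel '[[[0.013,0.03,0,0,0,0],[0.013,0.03,0,0,0,0],[0.013,0.03,0,0,0,0],[0.013,0.03,0,0,0,0],[0.013,0.03,0,0,0,0],[0.01,0.02,0,0,0,0],[0,0,0,0,0,0],[0,0,0,0,0,0],[0,0,0,0,0,0]]]' 0
python3 - <<'E'
from h import *
s=state(); print(s["tool_pos"],s["tool_rot"])
im,d=grab_frame("scene"); cv2.imwrite("pics/s6.png",cv2.resize(im[180:330,280:540],None,fx=3,fy=3))
P=cloud("scene",d); g=im.min(2)
for n,b in(("n0",boxm(370,405,240,270)),("n2",boxm(355,390,280,305))):
    m=comp(b&(g>140)); print(n,m.sum(),np.median(P[m],0),P[m][:,2].std())
z=P[...,2]; 
m=cv2.erode((boxm(405,445,200,285)&(z>.12)&(z<.3)).astype(np.uint8),np.ones((3,3)))>0
q=P[m]; print(np.polyfit(q[:,2]-.106,q[:,1],1),len(q),np.percentile(q,[2,50,98],axis=0))
for t in("cover_lip",): print([(r["position"],r["conf"],P[int(r["position"][1]),int(r["position"][0])]) for r in pinpoint("scene",t)])
for t in("clamp_near_grip","clamp_far_grip","start_top"): print(t,[(r["position"],r["conf"],P[int(r["position"][1]),int(r["position"][0])]) for r in pinpoint("scene",t)])
E
```

```text
time: 27.0
tool_pos: [0.4928, 0.1918, 0.3698]
tool_rot: [0.003, 0.712, 0.702, 0.005]
contact_force: [0.1, 0.8, 2.3]
gripper_width: 0.7
grasp_force: 0.0
time: 27.75
tool_pos: [0.5655, 0.3608, 0.3606]
tool_rot: [-0.0, 0.712, 0.702, -0.001]
contact_force: [-0.8, 0.2, 1.1]
gripper_width: 0.003
grasp_force: 0.0
[0.56547681 0.36081999 0.36060623] [-5.04871470e-05  7.11909225e-01  7.02271181e-01 -6.64447061e-04]
n0 184 [0.49440973 0.19179169 0.09085372] 0.001744716462774355
n2 239 [0.64773493 0.19049057 0.09127135] 0.08037775410862258
[0.22141551 0.25781652] 746 [[0.47774299 0.27021024 0.16481577]
 [0.59045545 0.28636964 0.23168915]
 [0.6892029  0.30119637 0.28364588]]
[([437.9, 234.2], 0.77, array([0.59423449, 0.30215685, 0.2810348 ])), ([472.6, 300.8], 0.68, array([0.53164866, 0.43230788, 0.02323072]))]
clamp_near_grip [([331.0, 205.9], 0.46, array([0.48597285, 0.01885721, 0.18263874]))]
clamp_far_grip [([306.7, 251.3], 0.79, array([0.66566744, 0.02111691, 0.18624406]))]
start_top [([325.7, 255.4], 0.53, array([0.5658339 , 0.03350075, 0.07258249]))]
```

View pics/s6.png

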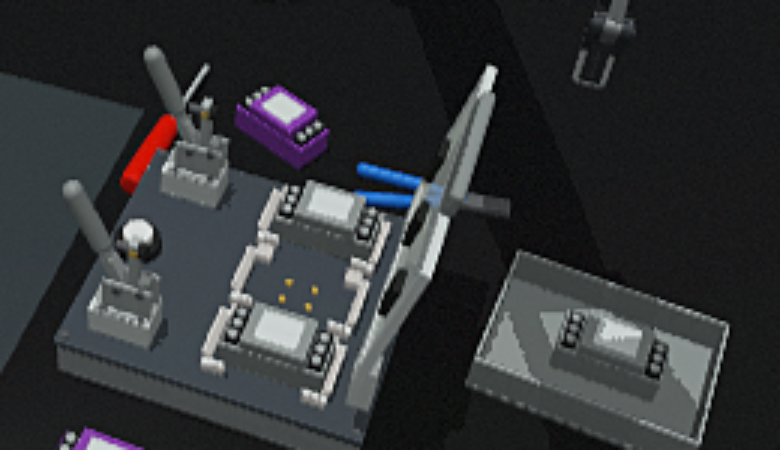

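Both modules are seated flat and the tested module lies flat in the tray. Next I'll close the cover.

```bash
python3 -m handwheel '[[[0.003,0,-0.03,0,0,0],[0,0,-0.03,0,0,0],[0,0,-0.03,0,0,0],[0,0,-0.02,0,0,0],[0,0,0,0,0,0],[0,0,0,0,0,0],[0,-0.02,0,0,0,0],[0,-0.02,0,0,0,0],[0,-0.01,0,0,0,0],[0,-0.01,0,0,0,0],[0,-0.01,0,0,0,0],[0,-0.009,0,0,0,0],[0,0,0,0,0,0]]]' 0
python3 -m handwheel '[[[0,-0.0143,0,0,0,0],[0,-0.0143,0,0,0,0],[0,-0.0143,0,0,0,0],[0,-0.0143,0,0,0,0],[0,-0.0145,-0.005,0,0,0],[0,-0.0145,-0.005,0,0,0],[0,-0.0135,-0.0085,0,0,0],[0,-0.0135,-0.0085,0,0,0],[0,-0.0115,-0.0115,0,0,0],[0,-0.0115,-0.0115,0,0,0],[0,0,0,0,0,0],[0,0,0,0,0,0]]]' 0
python3 - <<'E'
from h import *
im,d=grab_frame("scene"); cv2.imwrite("pics/s7.png",cv2.resize(im[150:330,290:460],None,fx=3,fy=3))
E
```

```text
time: 29.08
tool_pos: [0.5691, 0.2809, 0.2521]
tool_rot: [0.001, 0.712, 0.702, 0.0]
contact_force: [-0.1, -0.2, -0.1]
gripper_width: 0.003
grasp_force: 0.0
time: 30.08
tool_pos: [0.5681, 0.1448, 0.1995]
tool_rot: [-0.0, 0.712, 0.702, -0.001]
contact_force: [0.9, -0.4, 0.5]
gripper_width: -0.001
grasp_force: 0.0
```

View pics/s7.png

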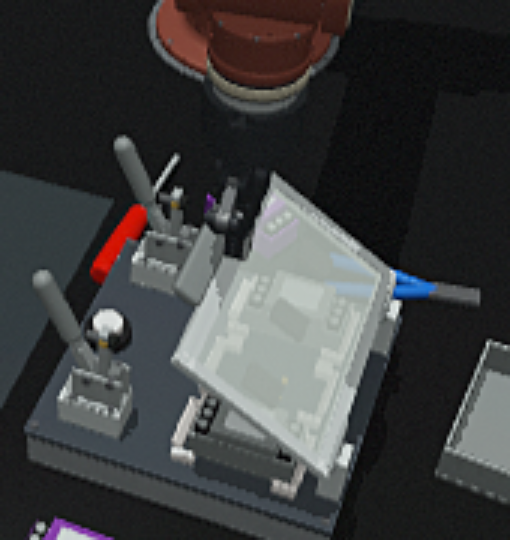

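The cover is about 0.6 rad open and following the finger. Continuing down.

```bash
python3 -m handwheel '[[[0,-0.01,-0.012,0,0,0],[0,-0.01,-0.012,0,0,0],[0,-0.008,-0.013,0,0,0],[0,-0.006,-0.014,0,0,0],[0,-0.005,-0.011,0,0,0],[0,-0.005,-0.01,0,0,0],[0,-0.002,-0.008,0,0,0],[0,0,0,0,0,0],[0,0,0,0,0,0]]]' 0
python3 -m handwheel '[[[0,0,-0.006,0,0,0],[0,0,-0.003,0,0,0],[0,0,0,0,0,0],[0,0,0,0,0,0]]]' 0
```

```text
time: 30.88
tool_pos: [0.5682, 0.0998, 0.1204]
tool_rot: [-0.0, 0.712, 0.702, -0.001]
contact_force: [-0.0, -0.3, -0.5]
gripper_width: 0.003
grasp_force: 0.0
time: 31.22
tool_pos: [0.5687, 0.1003, 0.1123]
tool_rot: [-0.0, 0.712, 0.702, -0.0]
contact_force: [-0.1, -0.6, 0.6]
gripper_width: -0.004
grasp_force: 0.0
```

```bash
python3 -m handwheel '[[[0,0,-0.003,0,0,0],[0,0,-0.003,0,0,0],[0,0,0,0,0,0],[0,0,0,0,0,0]]]' 0
python3 - <<'E'
from h import *
im,d=grab_frame("scene"); P=cloud("scene",d); cv2.imwrite("pics/s8.png",cv2.resize(im[170:330,290:460],None,fx=3.5,fy=3.5))
for t in("cover_lip",): print([(r["position"],r["conf"],P[int(r["position"][1]),int(r["position"][0])]) for r in pinpoint("scene",t)])
E
```

```text
time: 31.55
tool_pos: [0.5692, 0.1003, 0.1118]
tool_rot: [-0.0, 0.712, 0.703, -0.0]
contact_force: [-12.9, -1.1, 24.1]
gripper_width: -0.001
grasp_force: 12.1
[([347.7, 253.1], 0.97, array([0.5820518 , 0.09928877, 0.12419248]))]
```

View pics/s8.png

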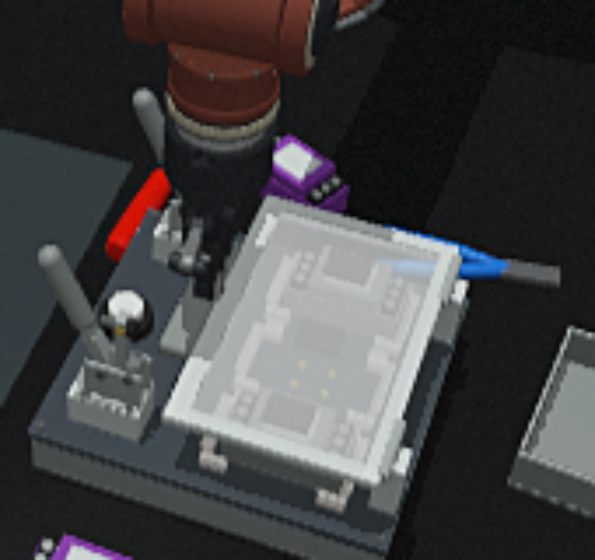

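The cover is fully down: lip top at 112 mm, 24 N against the stop. Next is the far clamp.

```bash
python3 -m handwheel '[[[0,0,0.03,0,0,0],[0,0,0.03,0,0,0],[0,0,0.03,0,0,0],[0,0,0.036,0,0,0],[0,0,0,0,0,0],[0.029,-0.015,0,0,0,0],[0.029,-0.015,0,0,0,0],[0.028,-0.015,0,0,0,0],[0,0,0,0,0,0],[0,0,0,0,0,0],[0,0,-0.018,0,0,0],[0,0,-0.018,0,0,0],[0,0,0,0,0,0],[0,0,0,0,0,0]]]' 0
```

```text
time: 32.82
tool_pos: [0.6531, 0.0558, 0.195]
tool_rot: [-0.001, 0.712, 0.703, -0.001]
contact_force: [0.2, -0.0, -0.5]
gripper_width: -0.004
grasp_force: 0.0
```

```bash
python3 -m handwheel '[[[0.001,-0.01,0,0,0,0],[0,-0.01,-0.003,0,0,0],[0,-0.008,-0.004,0,0,0],[0,-0.008,-0.004,0,0,0],[0,-0.007,-0.0055,0,0,0],[0,-0.007,-0.0055,0,0,0],[0,-0.006,-0.007,0,0,0],[0,-0.006,-0.007,0,0,0],[0,-0.004,-0.008,0,0,0],[0,-0.004,-0.008,0,0,0],[0,-0.003,-0.0085,0,0,0],[0,-0.003,-0.0085,0,0,0],[0,0,0,0,0,0],[0,0,0,0,0,0]]]' 0
python3 -m handwheel '[[[0,0,-0.006,0,0,0],[0,0,-0.004,0,0,0],[0,0,-0.003,0,0,0],[0,0,0,0,0,0],[0,0,0,0,0,0]]]' 0
```

```text
time: 33.98
tool_pos: [0.6546, -0.0206, 0.1254]
tool_rot: [-0.001, 0.712, 0.702, -0.001]
contact_force: [-0.5, -0.3, 0.2]
gripper_width: -0.001
grasp_force: 0.0
time: 34.4
tool_pos: [0.6562, -0.0209, 0.1168]
tool_rot: [0.001, 0.712, 0.702, 0.0]
contact_force: [-3.4, -0.3, 10.1]
gripper_width: -0.001
grasp_force: 4.9
```

```bash
python3 -m handwheel '[[[0,0,-0.003,0,0,0],[0,0,0,0,0,0],[0,0,0,0,0,0]]]' 0
python3 -m handwheel '[[[0,0,0.03,0,0,0],[0,0,0.03,0,0,0],[0,0,0.03,0,0,0],[0,0,0.035,0,0,0],[0,0,0,0,0,0],[-0.0355,0.0154,0,0,0,0],[-0.0355,0.0154,0,0,0,0],[-0.0355,0.0154,0,0,0,0],[-0.0355,0.0154,0,0,0,0],[-0.0355,0.0154,0,0,0,0],[0,0.002,0,0,0,0],[0,0,0,0,0,0],[0,0,-0.018,0,0,0],[0,0,-0.019,0,0,0],[0,0,0,0,0,0],[0,0,0,0,0,0]]]' 0
```

```text
time: 34.65
tool_pos: [0.6564, -0.021, 0.1165]
tool_rot: [0.001, 0.712, 0.703, 0.0]
contact_force: [-10.0, -0.5, 19.2]
gripper_width: 0.001
grasp_force: 10.0
time: 35.98
tool_pos: [0.4783, 0.0579, 0.1983]
tool_rot: [-0.001, 0.712, 0.702, -0.001]
contact_force: [0.1, -0.3, 0.2]
gripper_width: -0.0
grasp_force: 0.0
```

```bash
python3 -m handwheel '[[[0,-0.01,-0.002,0,0,0],[0,-0.01,-0.004,0,0,0],[0,-0.008,-0.004,0,0,0],[0,-0.008,-0.004,0,0,0],[0,-0.007,-0.0055,0,0,0],[0,-0.007,-0.0055,0,0,0],[0,-0.006,-0.007,0,0,0],[0,-0.006,-0.007,0,0,0],[0,-0.004,-0.008,0,0,0],[0,-0.004,-0.008,0,0,0],[0,-0.003,-0.0085,0,0,0],[0,-0.003,-0.0085,0,0,0],[0,0,0,0,0,0],[0,0,0,0,0,0]]]' 0
python3 -m handwheel '[[[0,0,-0.006,0,0,0],[0,0,-0.004,0,0,0],[0,0,-0.003,0,0,0],[0,0,-0.002,0,0,0],[0,0,0,0,0,0],[0,0,0,0,0,0]]]' 0
```

```text
time: 37.15
tool_pos: [0.4771, -0.0176, 0.1257]
tool_rot: [-0.001, 0.712, 0.702, -0.001]
contact_force: [-0.1, -0.1, -0.7]
gripper_width: -0.001
grasp_force: 0.0
time: 37.65
tool_pos: [0.4789, -0.018, 0.1164]
tool_rot: [0.0, 0.712, 0.703, -0.0]
contact_force: [-11.3, 0.3, 21.3]
gripper_width: -0.002
grasp_force: 10.7
```

```bash
python3 -m handwheel '[[[0,0,0.03,0,0,0],[0,0,0.03,0,0,0],[0,0,0.03,0,0,0],[0,0,0.03,0,0,0],[0,0,0.03,0,0,0],[0,0,0.03,0,0,0],[0,0,0,0,0,0],[0.0295,0.0178,0,0,0,0],[0.0295,0.0178,0,0,0,0],[0.0295,0.0178,0,0,0,0],[0,0,0,0,0,0],[0,0,0,0,0,0],[0,0,0,0,0,0]]]' 0
python3 - <<'E'
from h import *
print(state()["tool_pos"])
im,d=grab_frame("scene"); P=cloud("scene",d); cv2.imwrite("pics/s9.png",cv2.resize(im[100:440,80:533],None,fx=1.7,fy=1.7))
for t in("cover_lip","clamp_near_grip","clamp_far_grip","start_top"): print(t,[(r["position"],r["conf"],P[int(r["position"][1]),int(r["position"][0])]) for r in pinpoint("scene",t)])
m=comp(boxm(312,335,240,268)&(im.min(2)>150)); print(m.sum(),P[m].mean(0),np.percentile(P[m],[10,50,90],axis=0))
E
```

```text
time: 38.73
tool_pos: [0.5662, 0.0357, 0.2913]
tool_rot: [-0.001, 0.712, 0.703, -0.001]
contact_force: [0.4, -1.1, 0.9]
gripper_width: 0.001
grasp_force: 0.0
[0.56622883 0.03568598 0.29128777]
cover_lip [([346.3, 254.9], 0.83, array([0.57509543, 0.09484812, 0.11129417])), ([374.2, 297.2], 0.51, array([0.67967659, 0.20135676, 0.10925043]))]
clamp_near_grip [([319.4, 222.5], 0.78, array([ 0.48904993, -0.0139006 ,  0.111099  ]))]
clamp_far_grip [([292.4, 262.4], 0.6, array([ 0.65612458, -0.0226417 ,  0.11724887]))]
start_top []
61 [0.56955248 0.03645281 0.07036718] [[0.5599243  0.02801649 0.06806837]
 [0.5704717  0.03599059 0.07065918]
 [0.57835884 0.0452038  0.07233246]]
```

View pics/s9.png

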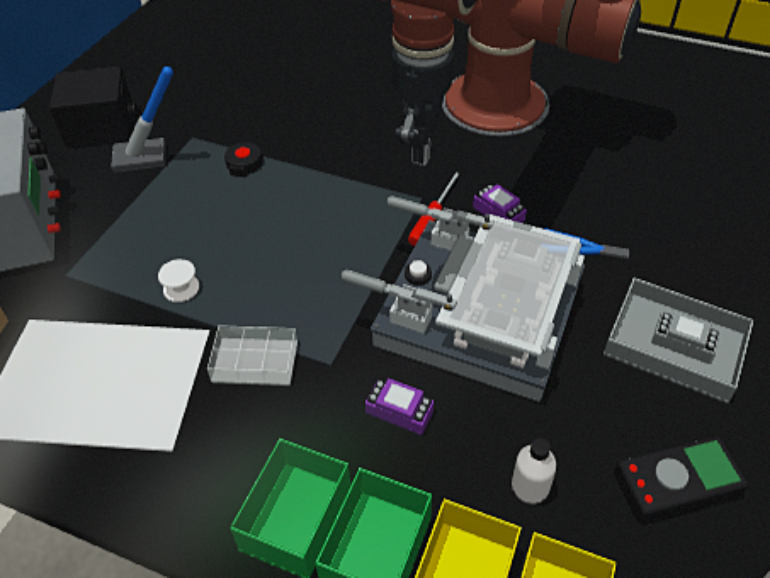

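Cover down, both clamps level, and no other grey module on the bench. Now the button, whose top is at about 70 mm.

```bash
python3 -m handwheel '[[[0.001,0,-0.036,0,0,0],[0,0,-0.036,0,0,0],[0,0,-0.036,0,0,0],[0,0,-0.036,0,0,0],[0,0,-0.03,0,0,0],[0,0,-0.025,0,0,0],[0,0,-0.01,0,0,0],[0,0,0,0,0,0],[0,0,0,0,0,0]]]' 0
python3 -m handwheel '[[[0,0,-0.005,0,0,0],[0,0,-0.005,0,0,0],[0,0,-0.003,0,0,0],[0,0,-0.002,0,0,0],[0,0,0,0,0,0],[0,0,0,0,0,0]]]' 0
```

```text
time: 39.73
tool_pos: [0.5681, 0.0353, 0.0842]
tool_rot: [0.0, 0.712, 0.702, 0.0]
contact_force: [0.0, -0.4, 0.7]
gripper_width: 0.0
grasp_force: 0.0
time: 40.23
tool_pos: [0.5686, 0.0354, 0.0693]
tool_rot: [0.001, 0.712, 0.702, 0.001]
contact_force: [2.0, -0.0, 3.8]
gripper_width: -0.001
grasp_force: 1.4
```

```bash
python3 -m handwheel '[[[0,0,-0.003,0,0,0],[0,0,-0.002,0,0,0],[0,0,0,0,0,0],[0,0,0,0,0,0]]]' 0; python3 -m handwheel '[[[0,0,-0.002,0,0,0],[0,0,-0.001,0,0,0],[0,0,0,0,0,0],[0,0,0,0,0,0]]]' 0
```

```text
time: 40.57
tool_pos: [0.5688, 0.0355, 0.0659]
tool_rot: [0.001, 0.712, 0.702, 0.0]
contact_force: [-4.0, -0.6, 13.9]
gripper_width: 0.0
grasp_force: 6.8
time: 40.9
tool_pos: [0.569, 0.0355, 0.0656]
tool_rot: [0.0, 0.712, 0.702, 0.0]
contact_force: [-11.4, 0.1, 27.6]
gripper_width: 0.002
grasp_force: 13.9
```

```bash
python3 -m handwheel '[[[0,0,0.02,0,0,0],[0,0,0.03,0,0,0],[0,0,0.035,0,0,0],[0,0,0.035,0,0,0],[0,0,0.035,0,0,0],[0,0,0.035,0,0,0],[0,0,0.03,0,0,0],[0,0,0,0,0,0],[0,0,0,0,0,0],[0,0,0,0,0,0]]]' 0
python3 - <<'E'
from h import *
im,d=grab_frame("scene"); P=cloud("scene",d)
for t in("cover_lip","clamp_near_grip","clamp_far_grip","tray_in","module_a_center"): print(t,[(r["position"],r["conf"],P[int(r["position"][1]),int(r["position"][0])]) for r in pinpoint("scene",t)])
cv2.imwrite("pics/s10.png",im)
E
```

```text
time: 41.73
tool_pos: [0.567, 0.0356, 0.2786]
tool_rot: [-0.001, 0.712, 0.702, -0.001]
contact_force: [-0.2, -0.1, -0.4]
gripper_width: 0.001
grasp_force: 0.0
cover_lip [([346.5, 254.4], 0.68, array([0.57473252, 0.09474521, 0.11087455]))]
clamp_near_grip [([319.6, 220.6], 0.67, array([ 0.48515578, -0.01542488,  0.11480107])), ([474.9, 303.8], 0.34, array([0.5319416 , 0.439783  , 0.01405749]))]
clamp_far_grip [([294.5, 264.2], 0.62, array([ 0.65603981, -0.01737529,  0.11159224]))]
tray_in [([476.4, 301.9], 0.72, array([0.52939924, 0.44277436, 0.02118925])), ([294.5, 263.7], 0.72, array([ 0.65639973, -0.01703622,  0.11603182]))]
module_a_center [([372.8, 299.1], 0.44, array([0.68660615, 0.19849944, 0.10861325])), ([223.5, 195.4], 0.18, array([ 0.4015596 , -0.38371648,  0.02430452]))]
```

View pics/s10.png

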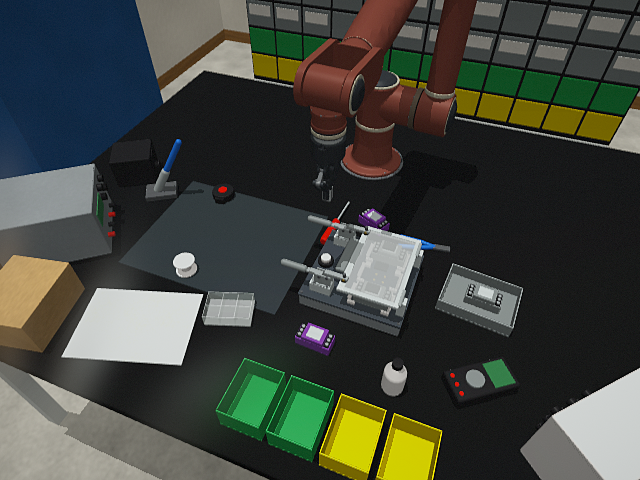

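The final picture shows the cover down at (380,265), both clamp handles level at (320,220) and (294,264), and the tested module flat in the tray at (485,292). The other things are where they were and the arm is clear.

```bash
python3 -c "
from plant import job_done
print(job_done())"
```

```text
the job is handed in; nothing more can be done
None
```

The changeover is done and handed in: the tested module is flat in the tray, both bench modules are seated (nests 0 and 2), and the cover was closed and both clamps locked before I pressed the start button fully.

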